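# Lock the belt tensioner with the locking pin by feel

## Robot

A 6-joint arm with a two-finger parallel gripper is mounted at the origin on the work surface. World frame = base frame: x ahead of the robot, y to its left, z up, the work surface at z = 0. Lengths are in m, angles in rad, forces in N, time in s.
With the tool pointing down it reaches from about 0.35 to 0.8 m from the base axis. Payload 7.3 kg.
Tool frame: the origin (TCP) lies midway between the tips of the shut fingers; the grasp point (between the pads) lies 19 mm behind it; z points along the fingers, y is the direction in which the jaws open and shut (so a half turn about z gives the same grasp; the last joint's range is limited). The gripper opens to 85 mm and grips with 20 to 120 N. Pads are 22 mm wide; open, the fingers measure 114 mm over their backs; the gripper's body (76 mm by 85 mm) begins 54 mm behind the grasp point. The pads swing forward as they close: fully open they stand 13 mm farther back than shut.
Start: joints at [1.177, 0.342, 1.524, -0, 1.275, -0.146], TCP at [0.129, 0.509, 0.231] pointing down, gripper open.
Joint ranges: [-2.53, 2.53], [-0.77, 2.02], [0.04, 2.7], [-1, 4.14], [0.28, 2.66], [-3.11, 3.11]. Speed limits (rad/s): [2.57, 2.57, 3.14, 3.14, 3.14, 3.14].

## Interface

Orientations are given as [roll, pitch, yaw] about the fixed x, y, z axes, in that order (R = Rz(yaw) Ry(pitch) Rx(roll)).
In Python, from bench import ctrl, grab_frame gives the robot as it stands. The module is installed in compiled form; this text tells all that it offers.
- The arm moves only by the tool apply_moves, never from a script. Its argument "moves" is a list of rows, each a list of 3 entries, a list of its own where there are three numbers: the shift along the tool's x, y, z in mm, then the turn, a rotation vector about the tool's x, y, z in degrees, then the finger opening in mm, from 0 to 85.4. In form: [[[tx, ty, tz], [ax, ay, az], claw], ...]. A call has 1 to 5 rows; each row is the pose to reach, as a shift and turn from the pose commanded when the call began, along the tool's axes at that moment; what a row does not reach only later rows make up. A row lasts 1/10 s, in which the tool goes at most 50 mm and 8.59 degrees, less where a joint would pass 70% of its speed; a pose out of reach is approached as far as the arm can. A call with a gripper value outside its range is refused whole. The fingers move at their own pace and stop on an object; the grip force is fixed at half the most. Time passes only in rows, so rows that repeat a pose let the fingers close. It gives the time, the measured TCP pose, the force and the opening at its end, in the units of the state.
- ctrl.get_state(): the state, without advancing time (a new reading comes with each control period).
- grab_frame(name): name is "scene" or "top"; returns a dict with "img" (400x640x3 uint8, red, green, blue), "depth" (400x640 float32, m along the optical axis (not along the pixel's ray), 0 where there is no reading), "mtx" (3x3 intrinsics, pixels), "T" (4x4, takes a point from camera to world coordinates). Camera axes: x right, y down, z forward; pixel columns grow to the right and rows downward; lengths in m; the calibration is good to about 2 mm. A picture is of the moment at which its call begins.
- ctrl.sign_off(): hands the job in, once; it reports no verdict.
The state is a dict: "time_s": time; "joints": joint angles; "qvel": joint speeds; "tau": joint torques, N m; "position": TCP position; "orientation": TCP orientation; "wrist_force": force on the tool from outside, world axes, zero at the start; "wrist_torque": the same for the moment, N m; "gripper_width": finger opening in m.
Only numpy, scipy, OpenCV 4.12 (cv2) and the standard library are available. Lean on these libraries where they do the work, as an engineer would, in place of code of your own. Each camera call takes 0.05 s, during which the arm holds its last target.

## Task

Take the red-headed locking pin out of its wooden block and push it through the long slot in the engine's blue cover to lock the belt tensioner. The hole for it in the tensioner bar lies somewhere along the slot, deep down where it cannot be seen, so slide the pin's tip gently along the bar until it finds the hole, push the pin fully home with its collar flat on the cover, and let go. Never push hard, and leave the other things on the bench where they are.

Things in the scene. Friction and masses are not known exactly. Their poses are not given: they have to be found in the camera images.
- pin: Locking pin, 122 mm long, about 110 g. Origin at the foot's centre, +z up to the head. Shaft 10 mm thick, 70 mm long, its foot tapered to 6 mm over the last 3 mm; round collar 26 mm wide, 70 to 74 mm above the foot; red square head 16 x 16 mm, 74 to 122 mm above the foot, flats square to the pin's x and y. Starts upright in the block, collar on its top, turned at random.
- pin_collar (a point): Centre of the underside of the pin's collar, on the pin's axis, 70 mm above its foot.
- block: Wooden tool block 70 x 70 x 80 mm fixed on the bench; origin at the centre of its underside. The pin stands in a 15 mm vertical hole in its middle: the pin must rise 70 mm to come free of it.
- cover: Blue cover, 113 x 200 mm, of the engine; its outer face leans 25 degrees towards the robot. Origin: centre of the slot's mouth in the outer face. +z: outward normal (out of the slot, 25 degrees from vertical); y: level, along the slot; x: across it, up the slope. Slot 16 mm wide in x, 76 mm long in y (-38 to +38), 45 mm deep, straight sides along z, a yellow stripe either side.
- slot_floor (a point): Centre of the slot's floor, at (0, 0, -45 mm) of the cover: the flat face of the steel tensioner bar, which does not give way. It has one hole, on the slot's middle line, centred anywhere from 24 mm one way to 24 mm the other in y, 12 mm long in y, 16 mm wide in x, along z, over 25 mm deep, chamfered 1 mm; no other pits. Its place is never reported.
- slot_mouth (a point): Centre of the slot's mouth, same point as the cover's origin. Pin's foot on the bar: its collar stands 25 mm off the cover. Pin in the hole and home: pin_collar level with the cover's face, collar flat on it. The parts are easily damaged: the pin may never press on the engine, cover or bar with more than 30 N; 5 to 10 N is enough to feel the bar and to push the pin home.
- jar: Bystander: amber jar, 64 mm in diameter, 90 mm high; origin under its centre. Leave alone.
- pulley: Bystander: steel pulley lying flat, 80 mm in diameter, 34 mm high; origin under its centre. Leave alone.
- mug: Bystander: blue mug, 80 mm in diameter, 90 mm high; origin under its centre. Leave alone.
- wrench: Bystander: steel wrench lying flat on the bench between robot and engine; origin under its middle. Leave alone.
- engine: The whole engine front end with its cover, tensioner and wooden cradle, fixed on the bench; origin on the bench, 130 mm straight below the centre of the slot's mouth. Footprint about 200 x 200 mm (the cradle reaches 70 mm towards the robot and 130 mm away from it).
There are look-alikes about, which are no part of the job. Of the things like the pin, leave any that is green; of the rest the smaller one is meant.

How it is judged:
On the way, in this order (a step that is already met when the one before it is completed fails the run):
1. the pin is lifted clear of the wooden block (z of pin in the frame of block above 0.082 m), for 0.1 s.
2. the pin's foot is at least 20 mm down in the slot, in line with it, but not yet home (z of pin in the frame of cover between -0.052 and -0.02 m and angle between the z axis of pin and the z axis of cover, either way round below 0.2 rad and x of pin in the frame of cover between -0.009 and 0.009 m and y of pin in the frame of cover between -0.038 and 0.038 m), for 0.1 s.
At the end, for the whole second after the job is handed in: The pin is in the tensioner's hole with its collar flat on the cover (underside of the collar within 4 mm of the cover's face, on the slot within 6 mm across it and 36 mm along it), in line with the slot's direction within 0.1 rad, at rest and let go (z of pin_collar in the frame of cover between -0.004 and 0.004 m and x of pin_collar in the frame of cover between -0.006 and 0.006 m and y of pin_collar in the frame of cover between -0.036 and 0.036 m and angle between the z axis of pin and the z axis of cover, either way round below 0.1 rad and linear speed of pin below 0.02 m/s and contact force between the fingers and pin below 0.1 N); the robot touches nothing.
It fails at once if the pin presses on the engine with more than 30 N (contact force between pin and engine above 30 N).
It fails at once if a bystander (jar, pulley, mug or wrench) is moved by more than 25 mm (distance of any of jar, pulley, mug, wrench from where it was at the start of the episode above 0.025 m).
It also fails if it takes over 72 s, if anything falls off the work surface, if the arm or the gripper's body presses on something with over 40 N, if the wrist force passes 120 N, or if a joint passes its speed limit or range.

## Working session

There is one attempt and no reset: what is moved stays moved. The work goes in short steps, Python scripts to look and compute and a tool call to move; the robot and the scene stay as the last step left them, time stands still between calls to the robot, and variables do not carry over. Pictures are saved under pics/ and viewed, and the job is handed in when it is done.

Besides the shell and the picture viewer there is one more tool, called after ">>>" by a JSON object that holds its "name" and its "arguments", one argument or row to a line. apply_moves: Moves the arm, as the interface text tells. Its arguments: {"type":"object","properties":{"moves":{"type":"array"}},"required":["moves"]}

```bash
mkdir -p pics; ls; python3 - <<'E'
from bench import ctrl, grab_frame
import cv2, numpy as np
print(ctrl.get_state())
for n in ("scene","top"):
    f=grab_frame(n); cv2.imwrite(f"pics/{n}0.png",f["img"][:,:,::-1]); np.savez(f"{n}0.npz",**f)
    print(n,f["mtx"],f["T"])
E
```

```text
pics
{'time_s': 0.0, 'joints': array([ 1.17703558e+00,  3.42714532e-01,  1.52500288e+00, -2.03642030e-05,
        1.27539765e+00, -1.46010414e-01]), 'qvel': array([ 5.91059279e-04, -5.79553633e-05,  4.73961866e-04,  1.01131326e-03,
        9.93782950e-04, -1.33034180e-04]), 'tau': array([-3.89114916e-06, -4.33681118e+01, -2.46008259e+01, -6.40619146e-05,
        7.92388018e-03, -1.72041598e-05]), 'position': array([0.12857906, 0.50860418, 0.23063514]), 'orientation': array([-3.14008362e+00, -2.02231819e-04,  2.89384811e+00]), 'wrist_force': array([-0.67742269,  0.40577376, -0.42333693]), 'wrist_torque': array([-0.0115797 , -0.03821341,  0.00554367]), 'gripper_width': 0.08535344301492032}
scene [[473.82166235   0.         311.36108941]
 [  0.         473.82166235 196.64616753]
 [  0.           0.           1.        ]] [[ 0.87635428  0.35238476 -0.32837198  0.9810679 ]
 [ 0.48152951 -0.65724547  0.57979111 -0.60076708]
 [-0.01151145 -0.66622322 -0.74566354  0.91592665]
 [ 0.          0.          0.          1.        ]]
top [[397.29652575   0.         317.50552804]
 [  0.         397.29652575 200.07344821]
 [  0.           0.           1.        ]] [[ 0.01201887 -0.99201916  0.12551307  0.47190554]
 [-0.99992277 -0.0123209  -0.00163029  0.03974069]
 [ 0.00316371 -0.12548378 -0.99209063  1.13974999]
 [ 0.          0.          0.          1.        ]]
```

View pics/scene0.png

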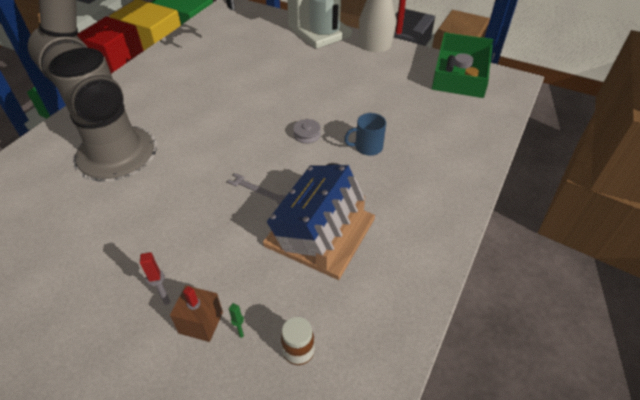

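View pics/top0.png

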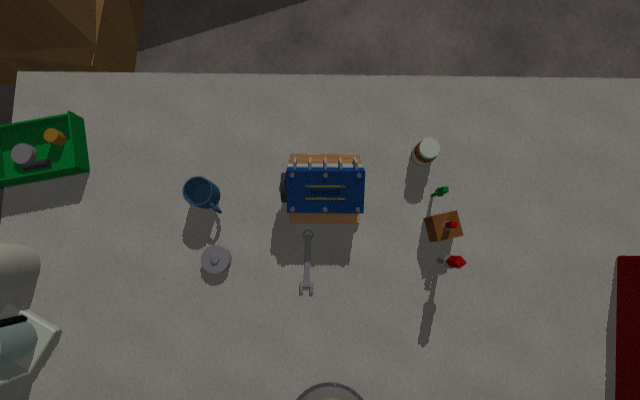

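```bash
cat > h.py <<'E'
import numpy as np, cv2
def ray(f,u,v):
    K=f["mtx"];T=f["T"];d=T[:3,:3]@np.array([(u-K[0,2])/K[0,0],(v-K[1,2])/K[1,1],1]);return T[:3,3],d
def onz(f,u,v,z):
    o,d=ray(f,u,v);return o+d*(z-o[2])/d[2]
def tri(f,p,g,q):
    o,d=ray(f,*p);a,e=ray(g,*q);M=np.array([d,-e]).T;s=np.linalg.lstsq(M,a-o,rcond=None)[0]
    A=o+s[0]*d;B=a+s[1]*e;return (A+B)/2,np.linalg.norm(A-B)
def proj(f,P):
    T=f["T"];c=T[:3,:3].T@(np.array(P)-T[:3,3]);p=f["mtx"]@c;return p[:2]/p[2]
def pts(f):
    d=f["depth"];v,u=np.mgrid[0:d.shape[0],0:d.shape[1]];K=f["mtx"]
    c=np.stack([(u-K[0,2])/K[0,0]*d,(v-K[1,2])/K[1,1]*d,d],-1);return c@f["T"][:3,:3].T+f["T"][:3,3]
def L(n): return dict(np.load(n))
E
python3 - <<'E'
from h import *
s=L("scene0.npz");t=L("top0.npz")
def crop(f,x0,x1,y0,y1,k,n): cv2.imwrite(n,cv2.resize(f["img"][y0:y1,x0:x1,::-1],None,fx=k,fy=k,interpolation=cv2.INTER_CUBIC))
crop(s,100,260,240,350,5,"pics/s_block.png")
crop(t,400,480,170,280,5,"pics/t_block.png")
crop(t,270,380,145,235,7,"pics/t_cover.png")
crop(s,255,385,150,280,4,"pics/s_cover.png")
for f,n in((s,"s"),(t,"t")):
    P=pts(f);im=f["img"].astype(int)
    m=((im[...,0]>120)&(im[...,1]<70)&(im[...,2]<80)&(P[...,0]>0.1)&(P[...,0]<.9)&(abs(P[...,1])<.5)&(P[...,2]<.3)).astype(np.uint8)
    k,lab,st,c=cv2.connectedComponentsWithStats(m)
    for i in range(1,k):
        if st[i,4]>8:
            q=P[lab==i];print(n,st[i],c[i],q.min(0).round(3),q.max(0).round(3),np.median(q,0).round(3))
E
```

```text
s [140 253  20  28 332] [149.05421687 266.43373494] [ 0.438 -0.322  0.107] [ 0.468 -0.295  0.177] [ 0.457 -0.312  0.156]
s [185 287  13  20 139] [191.64748201 295.60431655] [ 0.53  -0.318  0.08 ] [ 0.553 -0.287  0.136] [ 0.551 -0.31   0.119]
```

View pics/s_block.png

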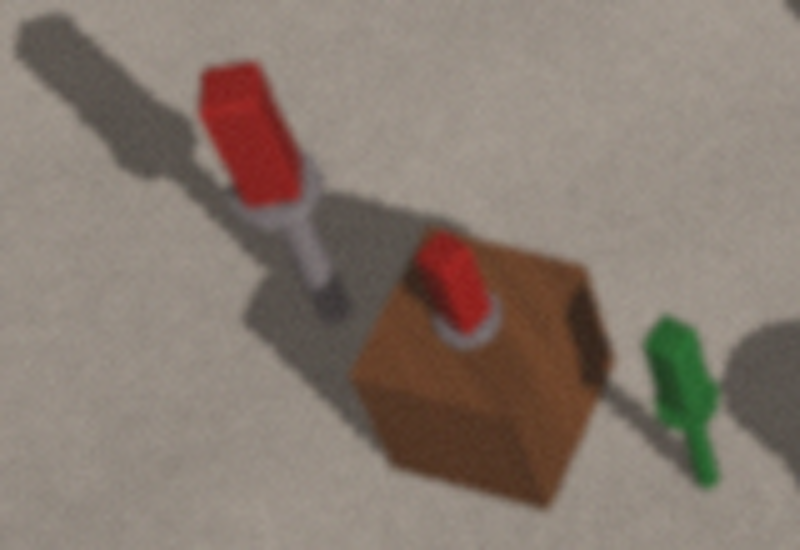

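View pics/t_block.png

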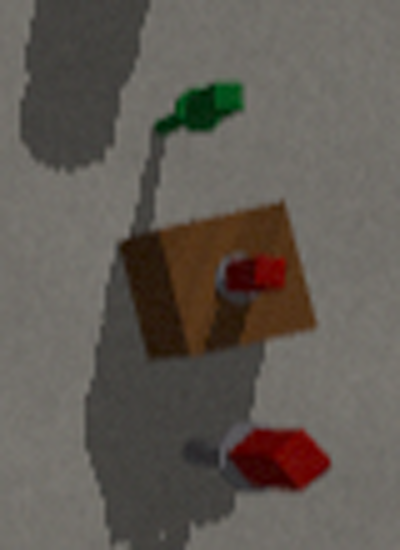

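View pics/t_cover.png

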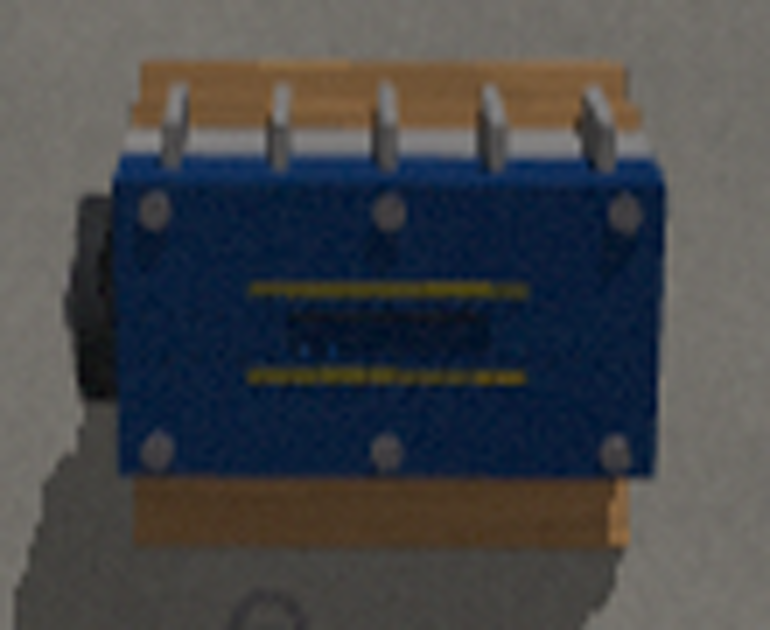

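View pics/s_cover.png

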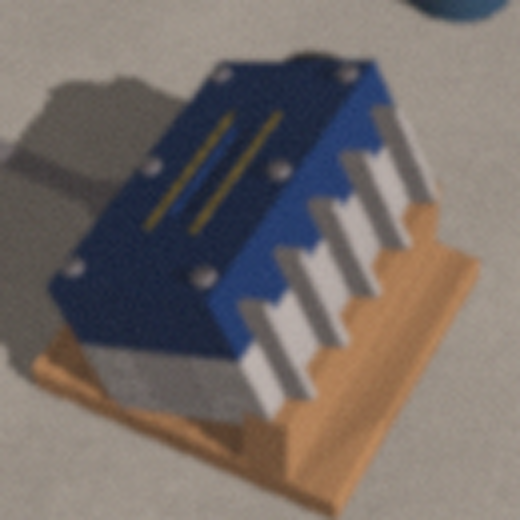

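```bash
python3 - <<'E'
from h import *
s=L("scene0.npz");t=L("top0.npz")
def crop(f,x0,x1,y0,y1,k): return cv2.resize(f["img"][y0:y1,x0:x1,::-1],None,fx=k,fy=k,interpolation=cv2.INTER_CUBIC)
a=crop(s,178,208,282,312,13);b=crop(t,435,465,212,242,13)
o=np.clip(np.hstack([a,b]).astype(float)*1.5,0,255).astype(np.uint8)
cv2.imwrite("pics/heads.png",o)
# block top corners
for c in [(160,232),(283,202),(316,327),(195,355)]:
    print("top",onz(t,400+c[0]/5-.4,170+c[1]/5-.4,.08).round(4))
for c in [(430,230),(585,265),(520,415),(352,375)]:
    print("scn",onz(s,100+c[0]/5-.4,240+c[1]/5-.4,.08).round(4))
# stripes
for f,n in((s,"s"),(t,"t")):
    im=f["img"].astype(int);P=pts(f)
    m=((im[...,0]-im[...,2]>40)&(im[...,1]-im[...,2]>20)).astype(np.uint8)
    m[:, :270]=0;m[:,380:]=0;m[:150]=0;m[235:]=0
    if n=="t": m[:180]=0;m[203:]=0
    k,lab,st,c=cv2.connectedComponentsWithStats(m)
    for i in range(1,k):
        if st[i,4]>5:
            q=P[lab==i];print(n,st[i],c[i].round(1),q.min(0).round(3),q.max(0).round(3),q.mean(0).round(4))
    im=f["img"].astype(int);m=(im[...,2]>im[...,0]+25)&(P[...,0]>.4)&(P[...,0]<.75)&(P[...,1]>-.1)&(P[...,1]<.15)&(P[...,2]>.1)&(P[...,2]<.2)
    q=P[m];A=np.c_[q[:,:2],np.ones(len(q))]
    w=np.ones(len(q),bool)
    for _ in range(6):
        z=np.linalg.lstsq(A[w],q[w,2],rcond=None)[0];w=abs(A@z-q[:,2])<.004
    print("plane",z,w.sum(),np.degrees(np.arctan(np.hypot(z[0],z[1]))),np.degrees(np.arctan2(-z[1],-z[0])))
E
```

```text
top [ 0.5668 -0.268   0.08  ]
top [ 0.5838 -0.3344  0.08  ]
top [ 0.5171 -0.3499  0.08  ]
top [ 0.5014 -0.285   0.08  ]
scn [ 0.5044 -0.2842  0.08  ]
scn [ 0.5696 -0.2673  0.08  ]
scn [ 0.5868 -0.3323  0.08  ]
scn [ 0.5189 -0.3499  0.08  ]
s [340 201  35  34 672] [358.1 221.1] [ 0.711 -0.601 -0.   ] [0.981 0.119 0.916] [0.7302 0.0657 0.0389]
plane [ 0.3357899   0.01968125 -0.08225486] 1076 18.591198791668734 -176.64562933661918
t [311 186  29   1  29] [325. 186.] [ 0.634 -0.016  0.134] [0.636 0.055 0.142] [0.635  0.0194 0.1384]
t [316 198   6   1   6] [318.5 198. ] [0.606 0.029 0.123] [0.606 0.042 0.125] [0.6059 0.0356 0.1235]
plane [ 0.4634794   0.00257802 -0.15685921] 2599 24.867089561638466 -179.68130558902135
```

View pics/heads.png

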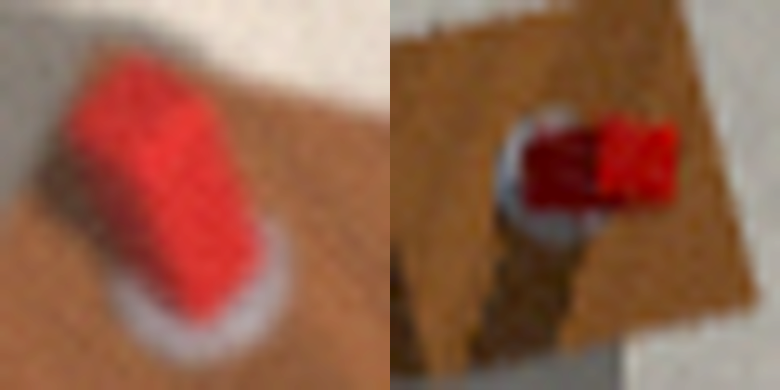

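```bash
python3 - <<'E'
from h import *
s=L("scene0.npz");t=L("top0.npz")
C=[(135,50),(212,100),(150,185),(66,135)]
W=[onz(s,178+c[0]/13-.46,282+c[1]/13-.46,.132) for c in C]; print(np.round(W,4),np.mean(W,0))
C=[(598,127),(678,124),(676,200),(600,206)]
W=[onz(t,435+(c[0]-390)/13-.46,212+c[1]/13-.46,.132) for c in C]; print(np.round(W,4),np.mean(W,0))
# top-view: head top red bright mask min area rect
im=t["img"][212:242,435:465].astype(int); m=(im[...,0]>140)&(im[...,1]<80)
v,u=np.nonzero((im[...,0]>90)&(im[...,1]<50)); print(u.min()+435,u.max()+435,v.min()+212,v.max()+212)
# yellow stripes
im=t["img"][180:204,300:350].astype(int); sc=im[...,0]+im[...,1]-2*im[...,2]+40
for r0,r1 in((3,9),(14,22)):
    w=np.clip(sc[r0:r1],0,None); 
    on=[j for j in range(50) if w[:,j].max()>50]
    cols=np.array(on); cen=[(w[:,j]*np.arange(r0,r1)).sum()/w[:,j].sum() for j in on]
    p=np.polyfit(cols,cen,1); print("stripe cols",cols.min()+300,cols.max()+300,"row mid",np.polyval(p,cols.mean())+180,"slope",p[0])
im=s["img"].astype(int)
cv2.imwrite("pics/s_cov2.png",cv2.resize(s["img"][165:225,280:340,::-1],None,fx=10,fy=10,interpolation=cv2.INTER_CUBIC))
E
```

```text
[[ 0.5376 -0.3014  0.132 ]
 [ 0.5529 -0.3027  0.132 ]
 [ 0.5537 -0.3181  0.132 ]
 [ 0.5378 -0.3174  0.132 ]] [ 0.54550483 -0.30991582  0.132     ]
[[ 0.5492 -0.3008  0.132 ]
 [ 0.55   -0.3164  0.132 ]
 [ 0.5351 -0.3156  0.132 ]
 [ 0.5337 -0.3007  0.132 ]] [ 0.54199966 -0.30835941  0.132     ]
451 456 221 226
stripe cols 306 344 row mid 185.9318486680638 slope 0.0061595548610999
stripe cols 305 344 row mid 198.34096322684232 slope 0.009661222666199933
```

View pics/s_cov2.png

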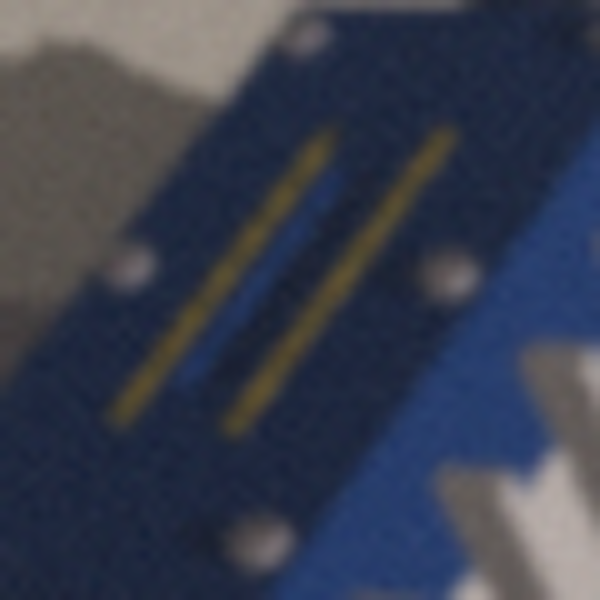

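```bash
python3 - <<'E'
from h import *
s=L("scene0.npz");t=L("top0.npz")
S=lambda c:(280+c[0]/10-.45,165+c[1]/10-.45)
# front (low) stripe A, back B
ends={"A-":((118,425),(344.5,198.5)),"A+":((325,133),(305,198.15)),"B-":((235,432),(344.5,186.05)),"B+":((448,130),(305.5,185.8))}
W={}
for k,(a,b) in ends.items():
    p,e=tri(s,S(a),t,b);W[k]=p;print(k,p.round(4),round(e,4))
c=np.mean(list(W.values()),0);print("mid",c.round(4))
for a,b in(("A-","A+"),("B-","B+")): d=W[b]-W[a];print(np.linalg.norm(d),np.degrees(np.arctan2(-d[0],d[1])))
# per-view on z=.130 midpoint
print(onz(t,325,192.13,.13),onz(s,*S(np.mean([e[0] for e in ends.values()],0)),.13))
d=(W["B-"]+W["B+"]-W["A-"]-W["A+"])/2;print(d,np.degrees(np.arctan2(d[2],d[0])))
E
```

```text
A- [ 0.6064 -0.0312  0.1212] 0.0016
A+ [0.6048 0.07   0.1212] 0.0015
B- [ 0.6364 -0.0304  0.1347] 0.0008
B+ [0.6356 0.0696 0.1372] 0.0013
mid [0.6208 0.0195 0.1286]
0.10122069162888489 0.9151714465825235
0.1000137668661914 0.448647370649023
[0.62045536 0.01908065 0.13      ] [0.62179938 0.01724495 0.13      ]
[0.03047415 0.00019829 0.01479507] 25.89637342354395
```

```bash
cat >> h.py <<'E'
from scipy.spatial.transform import Rotation as Ro
def st():
    from bench import ctrl
    s=ctrl.get_state(); return s,Ro.from_euler("xyz",s["orientation"])
def delta(target,R1=None,base=None):
    s,R=st(); p=s["position"] if base is None else base
    d=R.inv().apply(np.array(target)-p)*1000
    r=None if R1 is None else np.degrees((R.inv()*R1).as_rotvec())
    return d.round(1), None if r is None else r.round(2)
E
python3 -c "
from h import *
print(delta([.40,.28,.26],Ro.from_euler('xyz',[np.pi,0,np.pi])))"
```

```text
(array([-319.2, -155.1,  -29.2]), array([ -0.07,  -0.02, -14.2 ]))
```

>>> {"name": "apply_moves", "arguments": {
  "moves": [
    [[-319, -155, -29], [0, 0, -14.2], 85],
    [[-319, -155, -29], [0, 0, -14.2], 85],
    [[-319, -155, -29], [0, 0, -14.2], 85],
    [[-319, -155, -29], [0, 0, -14.2], 85],
    [[-319, -155, -29], [0, 0, -14.2], 85]
  ]
}}

```text
time_s: 0.6
position: [0.3166, 0.3501, 0.2512]
orientation: [-3.141, -0.0, -3.141]
wrist_force: [1.2, 0.8, 1.2]
gripper_width: 0.0848
```

```bash
python3 -c "
from h import *
s,R=st();print(s['joints'].round(3),s['time_s'],s['orientation'])
print(delta([.544,-.309,.24],Ro.from_euler('xyz',[np.pi,0,np.pi])))"
```

```text
[ 0.673  0.228  1.627  0.     1.287 -0.898] 0.6 [-3.14141555e+00 -3.40429968e-04 -3.14114579e+00]
(array([-227.1, -659.2,   11.3]), array([-0.01, -0.02,  0.03]))
```

>>> {"name": "apply_moves", "arguments": {
  "moves": [
    [[-80, -250, -9], [0, 0, 0], 60],
    [[-80, -250, -9], [0, 0, 0], 60],
    [[-80, -250, -9], [0, 0, 0], 60],
    [[-80, -250, -9], [0, 0, 0], 60],
    [[-80, -250, -9], [0, 0, 0], 60]
  ]
}}

```text
time_s: 1.1
position: [0.3917, 0.1118, 0.2598]
orientation: [3.141, -0.0, -3.141]
wrist_force: [0.8, 0.9, -0.1]
gripper_width: 0.0599
```

>>> {"name": "apply_moves", "arguments": {
  "moves": [
    [[-80, -250, 0], [0, 0, 0], 60],
    [[-80, -250, 0], [0, 0, 0], 60],
    [[-80, -250, 0], [0, 0, 0], 60],
    [[-80, -250, 0], [0, 0, 0], 60],
    [[-80, -250, 0], [0, 0, 0], 60]
  ]
}}

```text
time_s: 1.6
position: [0.468, -0.1265, 0.2596]
orientation: [3.141, -0.0, 3.141]
wrist_force: [0.9, 0.7, 0.5]
gripper_width: 0.0599
```

```bash
python3 -c "
from h import *
s,R=st();print(s['joints'].round(3),s['time_s'],s['orientation'])
print(delta([.544,-.309,.20],Ro.from_euler('xyz',[np.pi,0,np.pi])))"
```

```text
[-0.422  0.246  1.58   0.     1.316 -1.993] 1.6 [ 3.14119558e+00 -2.31424455e-04  3.14119274e+00]
(array([ -76.1, -182.5,   59.5]), array([ 0.02, -0.01, -0.02]))
```

>>> {"name": "apply_moves", "arguments": {
  "moves": [
    [[-76, -182, 40], [0, 0, 0], 60],
    [[-76, -182, 40], [0, 0, 0], 60],
    [[-76, -182, 40], [0, 0, 0], 60],
    [[-76, -182, 40], [0, 0, 0], 60],
    [[-76, -182, 40], [0, 0, 0], 60]
  ]
}}

```text
time_s: 2.1
position: [0.5438, -0.3112, 0.2154]
orientation: [3.14, -0.004, 3.137]
wrist_force: [0.4, -0.4, -0.4]
gripper_width: 0.0603
```

>>> {"name": "apply_moves", "arguments": {
  "moves": [
    [[0, 0, 0], [0, 0, 0], 60],
    [[0, 0, 0], [0, 0, 0], 60]
  ]
}}

```text
time_s: 2.3
position: [0.5437, -0.3055, 0.2198]
orientation: [3.141, -0.0, -3.141]
wrist_force: [0.4, 0.2, -0.1]
gripper_width: 0.06
```

```bash
python3 -c "
from h import *
from bench import grab_frame
print(delta([.5437,-.309,.092],Ro.from_euler('xyz',[np.pi,0,np.pi])))
for n in ('scene','top'):
    f=grab_frame(n);np.savez(n+'1.npz',**f)
    c=(100,260,220,350) if n=='scene' else (390,500,160,280)
    cv2.imwrite('pics/%s1.png'%n,cv2.resize(f['img'][c[2]:c[3],c[0]:c[1],::-1],None,fx=4.5,fy=4.5))
"
```

```text
(array([ -0. ,  -3.6, 127.8]), array([ 0.04, -0.02,  0.02]))
```

View pics/scene1.png

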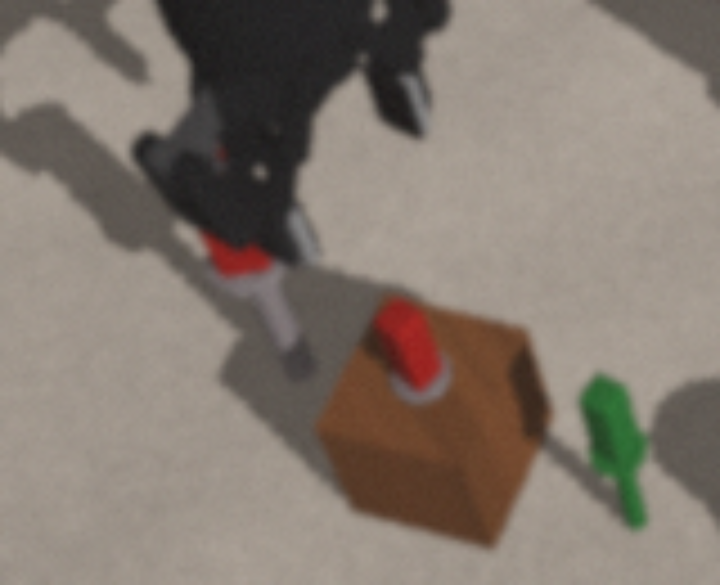

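The gripper hangs above the block (pin head at about (410,340) in the crop, clear between the fingers); the tall red look-alike, behind at (240,260), is not touched. Descending.

>>> {"name": "apply_moves", "arguments": {
  "moves": [
    [[0, -3.5, 40], [0, 0, 0], 60],
    [[0, -3.5, 80], [0, 0, 0], 60],
    [[0, -3.5, 110], [0, 0, 0], 60],
    [[0, -3.5, 127], [0, 0, 0], 60],
    [[0, -3.5, 127], [0, 0, 0], 60]
  ]
}}

```text
time_s: 2.9
position: [0.5428, -0.3079, 0.091]
orientation: [3.139, -0.003, -3.14]
wrist_force: [-1.0, 0.6, 0.8]
gripper_width: 0.0603
```

>>> {"name": "apply_moves", "arguments": {
  "moves": [
    [[0, 0, 0], [0, 0, 0], 60],
    [[0, 0, 0], [0, 0, 0], 40],
    [[0, 0, 0], [0, 0, 0], 30]
  ]
}}

```text
time_s: 3.2
position: [0.5447, -0.3102, 0.0946]
orientation: [-3.14, 0.002, -3.141]
wrist_force: [0.2, -0.4, -0.3]
gripper_width: 0.0315
```

```bash
python3 -c "
from h import *
from bench import grab_frame
print(st()[0]['wrist_force'],delta([.5437,-.309,.092]))
for n in ('scene','top'):
    f=grab_frame(n);np.savez(n+'1.npz',**f)
    c=(150,230,260,330) if n=='scene' else (420,500,190,250)
    cv2.imwrite('pics/%s2.png'%n,cv2.resize(f['img'][c[2]:c[3],c[0]:c[1],::-1],None,fx=8,fy=8,interpolation=2))
"
```

```text
[ 0.24867962 -0.42399513 -0.28405192] (array([1. , 1.2, 2.6]), None)
```

View pics/scene2.png

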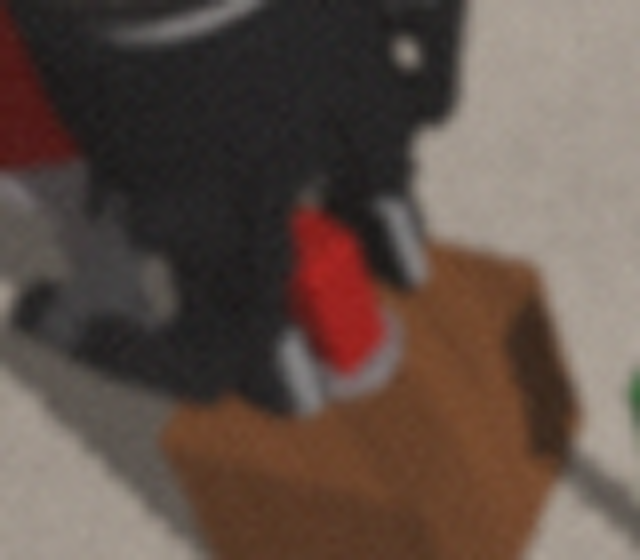

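The fingers stand either side of the red head (centre about (340,290) in the crop). Closing on it.

>>> {"name": "apply_moves", "arguments": {
  "moves": [
    [[0, 1, 2], [0, 0, 0], 30],
    [[0, 1, 2], [0, 0, 0], 10],
    [[0, 1, 2], [0, 0, 0], 10],
    [[0, 1, 2], [0, 0, 0], 10],
    [[0, 1, 2], [0, 0, 0], 10]
  ]
}}

```text
time_s: 3.8
position: [0.5439, -0.3088, 0.0908]
orientation: [3.141, -0.0, -3.142]
wrist_force: [-0.2, 0.9, 0.6]
gripper_width: 0.0153
```

>>> {"name": "apply_moves", "arguments": {
  "moves": [
    [[0, 0, 0], [0, 0, 0], 10],
    [[0, 0, 0], [0, 0, 0], 10],
    [[0, 0, 0], [0, 0, 0], 10]
  ]
}}

```text
time_s: 4.1
position: [0.544, -0.3088, 0.0908]
orientation: [3.141, 0.0, -3.142]
wrist_force: [0.1, 0.4, 0.4]
gripper_width: 0.0151
```

```bash
python3 -c "
from h import *
s,R=st();print(s)
"
```

```text
{'time_s': 4.1, 'joints': array([-6.38859135e-01,  6.54462905e-01,  1.40794586e+00,  1.28057587e-04,
        1.07925072e+00, -2.20977612e+00]), 'qvel': array([ 2.03507342e-04,  1.32910117e-03,  1.42507802e-03, -2.04627913e-03,
       -9.53902894e-05, -1.20103064e-04]), 'tau': array([-1.65412570e-01, -5.56538522e+01, -2.19739097e+01, -5.56000171e-02,
       -9.58043011e-02, -2.54484359e-03]), 'position': array([ 0.54395232, -0.30881879,  0.09082387]), 'orientation': array([ 3.14146218e+00,  1.36812594e-05, -3.14153244e+00]), 'wrist_force': array([0.05671494, 0.41942535, 0.36440911]), 'wrist_torque': array([0.08199599, 0.00661121, 0.03240183]), 'gripper_width': 0.01513484142623714}
```

>>> {"name": "apply_moves", "arguments": {
  "moves": [
    [[0, 0, -15], [0, 0, 0], 10],
    [[0, 0, -40], [0, 0, 0], 10],
    [[0, 0, -70], [0, 0, 0], 10],
    [[0, 0, -100], [0, 0, 0], 10],
    [[0, 0, -130], [0, 0, 0], 10]
  ]
}}

```text
time_s: 4.6
position: [0.5437, -0.3087, 0.2216]
orientation: [3.141, -0.001, 3.142]
wrist_force: [0.8, -0.4, -0.6]
gripper_width: 0.0155
```

>>> {"name": "apply_moves", "arguments": {
  "moves": [
    [[0, 0, -30], [0, 0, 0], 10],
    [[0, 0, -50], [0, 0, 0], 10],
    [[0, 0, -60], [0, 0, 0], 10],
    [[0, 0, -60], [0, 0, 0], 10],
    [[0, 0, -60], [0, 0, 0], 10]
  ]
}}

```text
time_s: 5.1
position: [0.5436, -0.3086, 0.2794]
orientation: [3.14, -0.002, -3.142]
wrist_force: [-0.0, -0.5, -1.9]
gripper_width: 0.0151
```

```bash
python3 -c "
from h import *
from bench import grab_frame
s,R=st();print(s['position'],s['orientation'],s['wrist_force'],s['gripper_width'])
for n in ('scene','top'):
    f=grab_frame(n);np.savez(n+'3.npz',**f)
    c=(120,260,180,330) if n=='scene' else (420,540,180,290)
    cv2.imwrite('pics/%s3.png'%n,cv2.resize(f['img'][c[2]:c[3],c[0]:c[1],::-1],None,fx=4,fy=4,interpolation=2))
"
```

```text
[ 0.54358429 -0.30862287  0.27938317] [ 3.14022107e+00 -1.72109579e-03 -3.14158301e+00] [-0.01062288 -0.4743888  -1.89005096] 0.015123950293986334
```

View pics/scene3.png

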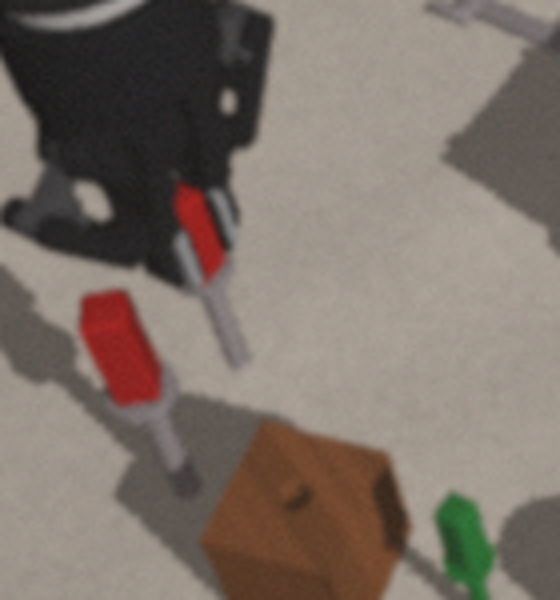

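>>> {"name": "apply_moves", "arguments": {
  "moves": [
    [[0, 30, 0], [0, 0, 0], 10],
    [[-2, 70, 0], [0, -6, 0], 10],
    [[-4, 110, 0], [0, -12, 0], 10],
    [[-6, 150, 0], [0, -18, 0], 10],
    [[-6, 190, 0], [0, -25, 0], 10]
  ]
}}

```text
time_s: 5.7
position: [0.5497, -0.1174, 0.2802]
orientation: [3.141, 0.44, 3.141]
wrist_force: [1.2, 1.3, -1.4]
gripper_width: 0.0154
```

>>> {"name": "apply_moves", "arguments": {
  "moves": [
    [[0, 40, 0], [0, 0, 0], 10],
    [[0, 80, 0], [0, 0, 0], 10],
    [[0, 120, 0], [0, 0, 0], 10],
    [[0, 137, 0], [0, 0, 0], 10],
    [[0, 137, 0], [0, 0, 0], 10]
  ]
}}

```text
time_s: 6.2
position: [0.5491, 0.0206, 0.2798]
orientation: [3.141, 0.434, -3.138]
wrist_force: [0.7, -0.3, -0.7]
gripper_width: 0.0153
```

>>> {"name": "apply_moves", "arguments": {
  "moves": [
    [[0, 0, 0], [0, 0, 0], 10],
    [[0, 0, 0], [0, 0, 0], 10]
  ]
}}

```text
time_s: 6.4
position: [0.5498, 0.0172, 0.2803]
orientation: [-3.142, 0.435, 3.141]
wrist_force: [-0.3, 0.3, -0.9]
gripper_width: 0.0154
```

```bash
cat >> h.py <<'E'
M=np.array([.6207,.0185,.1293]);a=np.radians(25)
RC=np.array([[np.cos(a),0,-np.sin(a)],[0,1,0],[np.sin(a),0,np.cos(a)]])
def foot():
    s,R=st();p=s["position"]+R.apply([0,0,.081]);ax=-R.apply([0,0,1.])
    return s,(RC.T@(p-M))*1000,np.degrees(np.arccos(ax@RC[:,2])),p
E
cat > look.py <<'E'
import sys
from h import *
from bench import grab_frame
k=sys.argv[1]
s,fc,ang,p=foot();R=Ro.from_euler("xyz",s["orientation"])
print(s['time_s'],"foot cover mm",fc.round(1),ang.round(2),"rot err deg",np.degrees((R.inv()*Ro.from_matrix(np.c_[-RC[:,0],RC[:,1],-RC[:,2]])).as_rotvec()).round(2),s['wrist_force'].round(2),s['wrist_torque'].round(2),s['gripper_width'].round(4))
o=[]
for n in ('scene','top'):
    f=grab_frame(n);np.savez(n+k+'.npz',**f)
    c=(250,350,130,240) if n=='scene' else (275,375,135,245)
    print(n,"pred foot px",proj(f,p).round(1),"pred mouth",proj(f,M).round(1))
    o.append(cv2.resize(f['img'][c[2]:c[3],c[0]:c[1],::-1],None,fx=4,fy=4,interpolation=2))
cv2.imwrite('pics/v%s.png'%k,np.clip(np.hstack(o)*1.5,0,255).astype(np.uint8))
E
python3 look.py 4
```

```text
Traceback (most recent call last):
  File "look.py", line 6, in <module>
    print(s['time_s'],"foot cover mm",fc.round(1),ang.round(2),"rot err deg",np.degrees((R.inv()*Ro.from_matrix(np.c_[-RC[:,0],RC[:,1],-RC[:,2]])).as_rotvec()).round(2),s['wrist_force'].round(2),s['wrist_torque'].round(2),s['gripper_width'].round(4))
                                                                                                                                                                                                                              ^^^^^^^^^^^^^^^^^^^^^^^^
AttributeError: 'float' object has no attribute 'round'
```

```bash
sed -i "s/s\['gripper_width'\].round(4)/round(s['gripper_width'],4)/" look.py; python3 look.py 4
```

```text
6.4 foot cover mm [-0.5 -1.3 85.8] 0.06 rot err deg [-0.02 -0.06 -0.05] [-0.33  0.33 -0.91] [-0.01  0.27 -0.04] 0.0154
scene pred foot px [291.7 162.3] pred mouth [307.5 192.2]
top pred foot px [326.4 202.7] pred mouth [325.2 192.1]
```

View pics/v4.png

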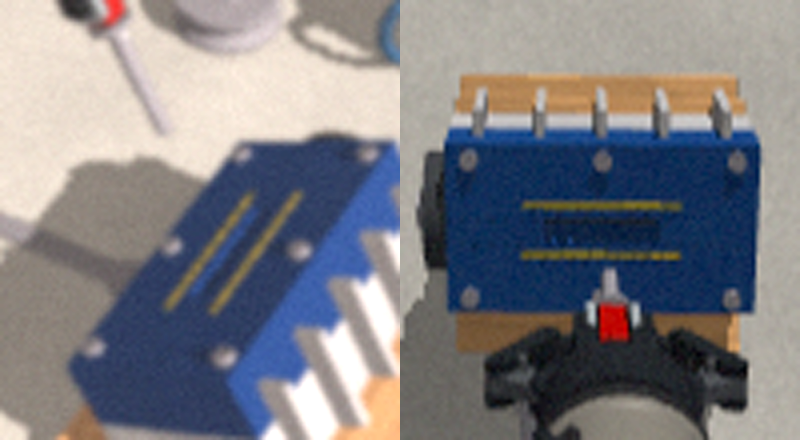

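Foot seen at (291.8,163) in the scene picture against (291.7,162.3) predicted, so grasp and calibration agree. Lowering beside the slot's −y end, just above the mouth.

>>> {"name": "apply_moves", "arguments": {
  "moves": [
    [[0, -15, 20], [0, 0, 0], 10],
    [[0, -25, 40], [0, 0, 0], 10],
    [[0, -27, 60], [0, 0, 0], 10],
    [[0, -27, 74], [0, 0, 0], 10],
    [[0, -27, 74], [0, 0, 0], 10]
  ]
}}

```text
time_s: 7.0
position: [0.5806, -0.0099, 0.2115]
orientation: [3.141, 0.432, 3.14]
wrist_force: [0.3, -0.3, -0.7]
gripper_width: 0.0156
```

>>> {"name": "apply_moves", "arguments": {
  "moves": [
    [[0, 0, 0], [0, 0, 0], 10],
    [[0, 0, 0], [0, 0, 0], 10]
  ]
}}

```text
time_s: 7.2
position: [0.5815, -0.0092, 0.2148]
orientation: [-3.141, 0.438, 3.141]
wrist_force: [-0.9, 0.6, -1.6]
gripper_width: 0.0154
```

```bash
python3 look.py 5
```

```text
7.2 foot cover mm [  0.7 -27.7  13. ] 0.09 rot err deg [-0.02  0.08 -0.01] [-0.91  0.6  -1.56] [ 0.02  0.29 -0.02] 0.0154
scene pred foot px [299.4 196. ] pred mouth [307.5 192.2]
top pred foot px [336.2 193.4] pred mouth [325.2 192.1]
```

View pics/v5.png

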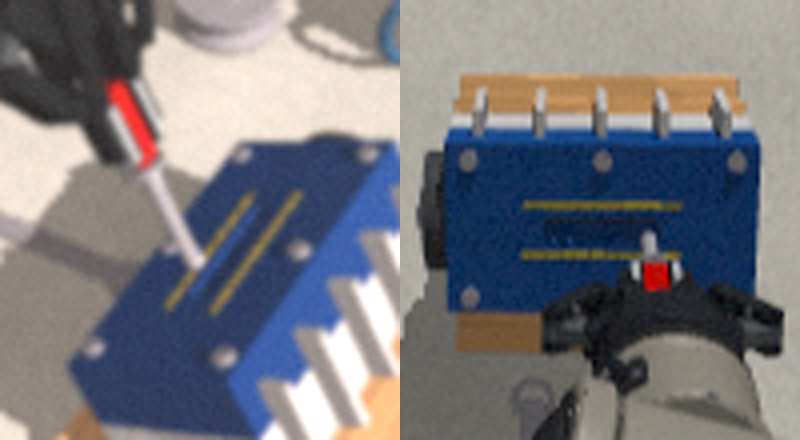

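>>> {"name": "apply_moves", "arguments": {
  "moves": [
    [[0.5, 0, 6], [0, 0, 0], 10],
    [[0.5, 0, 11], [0, 0, 0], 10],
    [[0.5, 0, 15], [0, 0, 0], 10],
    [[0.5, 0, 18], [0, 0, 0], 10],
    [[0.5, 0, 18], [0, 0, 0], 10]
  ]
}}

```text
time_s: 7.8
position: [0.5883, -0.0088, 0.1965]
orientation: [3.141, 0.435, -3.142]
wrist_force: [0.5, 0.4, -0.9]
gripper_width: 0.0153
```

```bash
python3 look.py 6
```

```text
7.8 foot cover mm [ -1.  -27.3  -6.4] 0.06 rot err deg [ 0.02 -0.06  0.  ] [ 0.47  0.36 -0.93] [ 0.08  0.33 -0.  ] 0.0153
scene pred foot px [302.3 202.4] pred mouth [307.5 192.2]
top pred foot px [335.7 191.9] pred mouth [325.2 192.1]
```

View pics/v6.png

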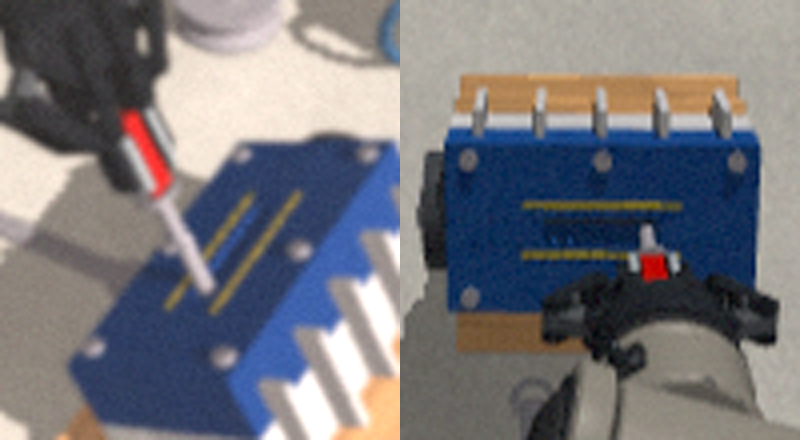

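The foot is entering the slot between the stripes (crop (210,290)), with no contact force.

>>> {"name": "apply_moves", "arguments": {
  "moves": [
    [[-1, 0, 6], [0, 0, 0], 10],
    [[-1, 0, 12], [0, 0, 0], 10],
    [[-1, 0, 18], [0, 0, 0], 10],
    [[-1, 0, 23], [0, 0, 0], 10],
    [[-1, 0, 26], [0, 0, 0], 10]
  ]
}}

```text
time_s: 8.4
position: [0.6003, -0.0088, 0.1732]
orientation: [3.141, 0.435, 3.141]
wrist_force: [-1.9, 0.3, -1.5]
gripper_width: 0.0154
```

>>> {"name": "apply_moves", "arguments": {
  "moves": [
    [[0, 0, 1], [0, 0, 0], 10],
    [[0, 0, 2], [0, 0, 0], 10],
    [[0, 0, 3], [0, 0, 0], 10]
  ]
}}

```text
time_s: 8.7
position: [0.6016, -0.0089, 0.1715]
orientation: [3.142, 0.437, -3.142]
wrist_force: [0.1, -0.1, -1.8]
gripper_width: 0.0155
```

```bash
python3 look.py 7
```

```text
8.7 foot cover mm [  0.6 -27.4 -34.7] 0.02 rot err deg [0.   0.02 0.  ] [ 0.11 -0.12 -1.79] [0.01 0.31 0.02] 0.0155
scene pred foot px [307.8 211.8] pred mouth [307.5 192.2]
top pred foot px [335.3 188.3] pred mouth [325.2 192.1]
```

View pics/v7.png

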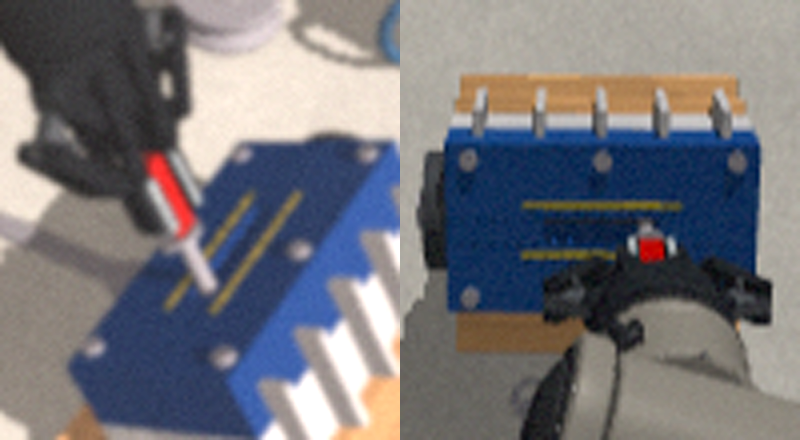

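>>> {"name": "apply_moves", "arguments": {
  "moves": [
    [[0, 0, 2], [0, 0, 0], 10],
    [[0, 0, 4], [0, 0, 0], 10],
    [[0, 0, 6], [0, 0, 0], 10],
    [[0, 0, 7], [0, 0, 0], 10]
  ]
}}

```text
time_s: 9.2
position: [0.6045, -0.0088, 0.1648]
orientation: [3.141, 0.436, 3.142]
wrist_force: [-0.4, -0.4, -1.2]
gripper_width: 0.0152
```

>>> {"name": "apply_moves", "arguments": {
  "moves": [
    [[0, 0, 0.7], [0, 0, 0], 10],
    [[0, 0, 1.4], [0, 0, 0], 10]
  ]
}}

```text
time_s: 9.4
position: [0.6051, -0.0088, 0.1637]
orientation: [3.141, 0.436, -3.142]
wrist_force: [-0.4, -0.1, -1.8]
gripper_width: 0.0151
```

>>> {"name": "apply_moves", "arguments": {
  "moves": [
    [[0, 0, 0.5], [0, 0, 0], 10],
    [[0, 0, 1], [0, 0, 0], 10]
  ]
}}

```text
time_s: 9.6
position: [0.6055, -0.0088, 0.1628]
orientation: [3.142, 0.436, -3.142]
wrist_force: [-1.1, -0.3, -0.5]
gripper_width: 0.0153
```

>>> {"name": "apply_moves", "arguments": {
  "moves": [
    [[0, 0, 0.5], [0, 0, 0], 10],
    [[0, 0, 0.5], [0, 0, 0], 10]
  ]
}}

```text
time_s: 9.8
position: [0.6057, -0.0088, 0.1624]
orientation: [3.141, 0.436, -3.142]
wrist_force: [-0.3, -0.3, -1.4]
gripper_width: 0.0152
```

>>> {"name": "apply_moves", "arguments": {
  "moves": [
    [[0, 0, 0.5], [0, 0, 0], 10],
    [[0, 0, 0.5], [0, 0, 0], 10]
  ]
}}

```text
time_s: 10.0
position: [0.6059, -0.0089, 0.1622]
orientation: [3.142, 0.437, -3.142]
wrist_force: [-1.8, 0.1, 1.8]
gripper_width: 0.0151
```

>>> {"name": "apply_moves", "arguments": {
  "moves": [
    [[0, 0, 0.5], [0, 0, 0], 10],
    [[0, 0, 0.5], [0, 0, 0], 10]
  ]
}}

```text
time_s: 10.2
position: [0.6061, -0.0088, 0.1622]
orientation: [-3.142, 0.437, -3.141]
wrist_force: [-4.7, 0.3, 5.9]
gripper_width: 0.015
```

Contact felt at the expected depth (foot at −45.0 mm by kinematics), about 7 N. Sliding along +y.

>>> {"name": "apply_moves", "arguments": {
  "moves": [
    [[0, 1, 0], [0, 0, 0], 10],
    [[0, 2, 0], [0, 0, 0], 10],
    [[0, 3, 0], [0, 0, 0], 10],
    [[0, 4, 0], [0, 0, 0], 10]
  ]
}}

```text
time_s: 10.6
position: [0.6066, -0.0057, 0.1625]
orientation: [-3.14, 0.438, -3.141]
wrist_force: [-2.5, -2.8, 5.4]
gripper_width: 0.0154
```

```bash
cat > f.py <<'E'
from h import *
s,fc,ang,p=foot();w=s["wrist_force"]
print(s["time_s"],"foot",fc.round(2),"ang",round(ang,2),"F cover",(RC.T@w).round(1),"tq",s["wrist_torque"].round(2))
E
python3 f.py
```

```text
10.6 foot [  1.4  -24.27 -44.99] ang 0.14 F cover [ 0.  -2.8  5.9] tq [-0.84  0.48 -0.34]
```

>>> {"name": "apply_moves", "arguments": {
  "moves": [
    [[0.5, 1, 0], [0, 0, 0], 10],
    [[0.5, 2, 0], [0, 0, 0], 10],
    [[0.5, 3, 0], [0, 0, 0], 10],
    [[0.5, 4, 0], [0, 0, 0], 10]
  ]
}}

```text
time_s: 11.0
position: [0.6064, -0.0016, 0.1624]
orientation: [-3.14, 0.439, -3.141]
wrist_force: [-3.7, -2.7, 4.6]
gripper_width: 0.0153
```

```bash
python3 f.py
```

```text
11.0 foot [  1.27 -20.16 -44.99] ang 0.16 F cover [-1.4 -2.7  5.7] tq [-0.92  0.32 -0.44]
```

>>> {"name": "apply_moves", "arguments": {
  "moves": [
    [[0.5, 1, 0], [0, 0, 0], 10],
    [[0.5, 2, 0], [0, 0, 0], 10],
    [[0.5, 3, 0], [0, 0, 0], 10],
    [[0.5, 4, 0], [0, 0, 0], 10]
  ]
}}

```text
time_s: 11.4
position: [0.6061, 0.0025, 0.1622]
orientation: [-3.14, 0.439, -3.141]
wrist_force: [-2.3, -4.3, 5.1]
gripper_width: 0.0153
```

```bash
python3 f.py
```

```text
11.4 foot [  0.87 -16.12 -44.96] ang 0.17 F cover [ 0.1 -4.3  5.6] tq [-0.88  0.27 -0.4 ]
```

>>> {"name": "apply_moves", "arguments": {
  "moves": [
    [[0, 1, 0], [0, 0, 0], 10],
    [[0, 2, 0], [0, 0, 0], 10],
    [[0, 3, 0], [0, 0, 0], 10],
    [[0, 4, 0], [0, 0, 0], 10]
  ]
}}

```text
time_s: 11.8
position: [0.606, 0.0065, 0.1622]
orientation: [-3.14, 0.439, -3.141]
wrist_force: [-2.8, -3.3, 5.6]
gripper_width: 0.0154
```

```bash
python3 f.py
```

```text
11.8 foot [  0.77 -12.11 -44.96] ang 0.16 F cover [-0.2 -3.3  6.3] tq [-0.81  0.26 -0.39]
```

>>> {"name": "apply_moves", "arguments": {
  "moves": [
    [[0, 1, 0], [0, 0, 0], 10],
    [[0, 2, 0], [0, 0, 0], 10],
    [[0, 3, 0], [0, 0, 0], 10],
    [[0, 4, 0], [0, 0, 0], 10]
  ]
}}

```text
time_s: 12.2
position: [0.606, 0.0105, 0.1622]
orientation: [-3.14, 0.439, -3.141]
wrist_force: [-4.1, -3.8, 5.5]
gripper_width: 0.015
```

```bash
python3 f.py
```

```text
12.2 foot [  0.79  -8.14 -44.93] ang 0.17 F cover [-1.4 -3.8  6.8] tq [-0.84  0.33 -0.42]
```

>>> {"name": "apply_moves", "arguments": {
  "moves": [
    [[0, 1, 0], [0, 0, 0], 10],
    [[0, 2, 0], [0, 0, 0], 10],
    [[0, 3, 0], [0, 0, 0], 10],
    [[0, 4, 0], [0, 0, 0], 10]
  ]
}}

```text
time_s: 12.6
position: [0.6057, 0.015, 0.1616]
orientation: [-3.141, 0.438, 3.141]
wrist_force: [0.4, -1.2, 2.7]
gripper_width: 0.0155
```

```bash
python3 f.py
```

```text
12.6 foot [  0.11  -3.56 -45.39] ang 0.08 F cover [ 1.5 -1.2  2.3] tq [-0.35  0.17 -0.16]
```

Normal force fell from 6.8 to 2.3 N and the foot dropped 0.45 mm: the hole's edge. Short steps now.

>>> {"name": "apply_moves", "arguments": {
  "moves": [
    [[0, 0.7, 0], [0, 0, 0], 10],
    [[0, 1.4, 0], [0, 0, 0], 10]
  ]
}}

```text
time_s: 12.8
position: [0.6048, 0.017, 0.1603]
orientation: [3.141, 0.435, 3.141]
wrist_force: [0.2, 0.1, -1.7]
gripper_width: 0.0151
```

```bash
python3 f.py
```

```text
12.8 foot [ -1.47  -1.42 -46.2 ] ang 0.1 F cover [-0.6  0.1 -1.6] tq [0.02 0.24 0.03]
```

>>> {"name": "apply_moves", "arguments": {
  "moves": [
    [[-0.7, 0.5, 0.3], [0, 0, 0], 10],
    [[-1.3, 1, 0.6], [0, 0, 0], 10],
    [[-1.3, 1, 1.2], [0, 0, 0], 10]
  ]
}}

```text
time_s: 13.1
position: [0.6069, 0.0177, 0.1603]
orientation: [3.141, 0.436, -3.141]
wrist_force: [0.2, -0.4, -1.5]
gripper_width: 0.015
```

```bash
python3 f.py
```

```text
13.1 foot [  0.55  -0.75 -47.08] ang 0.03 F cover [-0.4 -0.4 -1.5] tq [ 0.04  0.33 -0.02]
```

>>> {"name": "apply_moves", "arguments": {
  "moves": [
    [[0, 0, 0.6], [0, 0, 0], 10],
    [[0, 0, 1.2], [0, 0, 0], 10]
  ]
}}

```text
time_s: 13.3
position: [0.6074, 0.0176, 0.1593]
orientation: [3.141, 0.436, 3.142]
wrist_force: [-0.7, 0.5, -1.7]
gripper_width: 0.0151
```

```bash
python3 f.py
```

```text
13.3 foot [  0.62  -0.92 -48.16] ang 0.01 F cover [-1.3  0.5 -1.2] tq [ 0.01  0.32 -0.03]
```

>>> {"name": "apply_moves", "arguments": {
  "moves": [
    [[0, 0, 0.6], [0, 0, 0], 10],
    [[0, 0, 1.2], [0, 0, 0], 10]
  ]
}}

```text
time_s: 13.5
position: [0.6079, 0.0175, 0.1583]
orientation: [3.141, 0.436, 3.141]
wrist_force: [-0.9, -0.2, -1.4]
gripper_width: 0.0155
```

```bash
python3 f.py
```

```text
13.5 foot [  0.69  -0.99 -49.31] ang 0.0 F cover [-1.4 -0.2 -0.9] tq [-0.04  0.38 -0.05]
```

>>> {"name": "apply_moves", "arguments": {
  "moves": [
    [[0, 0, 0.7], [0, 0, 0], 10],
    [[0, 0, 1.4], [0, 0, 0], 10]
  ]
}}

```text
time_s: 13.7
position: [0.6086, 0.0175, 0.1571]
orientation: [3.141, 0.436, 3.142]
wrist_force: [0.2, -0.4, -1.4]
gripper_width: 0.0153
```

```bash
python3 f.py
```

```text
13.7 foot [  0.74  -0.95 -50.7 ] ang 0.01 F cover [-0.4 -0.4 -1.4] tq [ 0.02  0.3  -0.03]
```

The full shaft is in the hole with no force. Continuing down in small steps.

>>> {"name": "apply_moves", "arguments": {
  "moves": [
    [[0, 0, 1], [0, 0, 0], 10],
    [[0, 0, 2], [0, 0, 0], 10],
    [[0, 0, 3], [0, 0, 0], 10],
    [[0, 0, 4], [0, 0, 0], 10]
  ]
}}

```text
time_s: 14.1
position: [0.6103, 0.0175, 0.1534]
orientation: [3.141, 0.436, -3.142]
wrist_force: [1.0, -0.5, -1.5]
gripper_width: 0.0151
```

```bash
python3 f.py
```

```text
14.1 foot [  0.75  -0.94 -54.75] ang 0.01 F cover [ 0.3 -0.5 -1.8] tq [0.02 0.32 0.01]
```

>>> {"name": "apply_moves", "arguments": {
  "moves": [
    [[0, 0, 1], [0, 0, 0], 10],
    [[0, 0, 2], [0, 0, 0], 10],
    [[0, 0, 3], [0, 0, 0], 10],
    [[0, 0, 4], [0, 0, 0], 10],
    [[0, 0, 5], [0, 0, 0], 10]
  ]
}}

```text
time_s: 14.6
position: [0.6124, 0.0176, 0.1489]
orientation: [3.142, 0.436, -3.142]
wrist_force: [-0.4, -0.2, -1.4]
gripper_width: 0.0156
```

```bash
python3 f.py
```

```text
14.6 foot [  0.7   -0.92 -59.74] ang 0.01 F cover [-1.  -0.2 -1.1] tq [-0.03  0.28  0.  ]
```

>>> {"name": "apply_moves", "arguments": {
  "moves": [
    [[0, 0, 1], [0, 0, 0], 10],
    [[0, 0, 2], [0, 0, 0], 10],
    [[0, 0, 3], [0, 0, 0], 10],
    [[0, 0, 4], [0, 0, 0], 10],
    [[0, 0, 5], [0, 0, 0], 10]
  ]
}}

```text
time_s: 15.1
position: [0.6145, 0.0175, 0.1444]
orientation: [3.142, 0.436, 3.142]
wrist_force: [0.1, 0.3, -1.1]
gripper_width: 0.0154
```

>>> {"name": "apply_moves", "arguments": {
  "moves": [
    [[0, 0, 1], [0, 0, 0], 10],
    [[0, 0, 2], [0, 0, 0], 10],
    [[0, 0, 2.5], [0, 0, 0], 10]
  ]
}}

```text
time_s: 15.4
position: [0.6155, 0.0175, 0.142]
orientation: [3.141, 0.436, 3.142]
wrist_force: [-0.5, 0.2, -0.8]
gripper_width: 0.0149
```

```bash
python3 f.py; python3 look.py 8
```

```text
15.4 foot [  0.65  -0.95 -67.28] ang 0.01 F cover [-0.8  0.2 -0.5] tq [ 0.06  0.37 -0.05]
15.4 foot cover mm [  0.7  -1.  -67.3] 0.01 rot err deg [ 0.01 -0.01 -0.  ] [-0.54  0.19 -0.85] [ 0.06  0.37 -0.05] 0.0149
scene pred foot px [318.7 214.5] pred mouth [307.5 192.2]
top pred foot px [325.2 184.8] pred mouth [325.2 192.1]
```

View pics/v8.png

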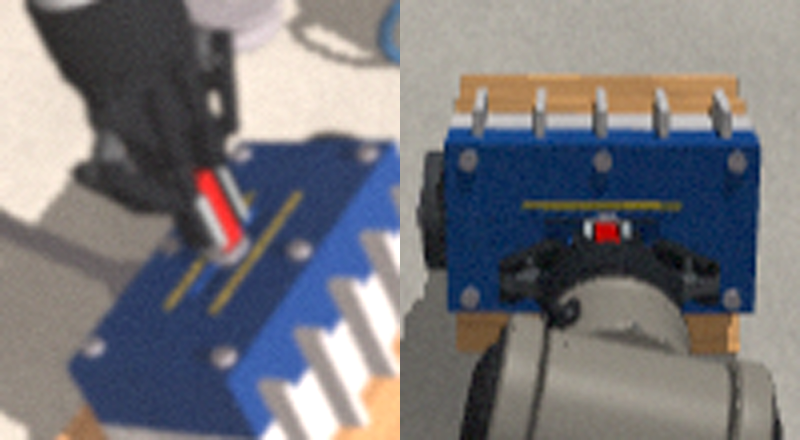

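The collar sits just over the cover around crop (232,250). About 2.7 mm remain, so I go on in half-millimetre steps until it presses.

>>> {"name": "apply_moves", "arguments": {
  "moves": [
    [[0, 0, 0.5], [0, 0, 0], 10],
    [[0, 0, 1], [0, 0, 0], 10],
    [[0, 0, 1.5], [0, 0, 0], 10],
    [[0, 0, 2], [0, 0, 0], 10]
  ]
}}

```text
time_s: 15.9
position: [0.6164, 0.0175, 0.1403]
orientation: [3.141, 0.436, 3.142]
wrist_force: [-0.3, -0.2, -1.3]
gripper_width: 0.0153
```

>>> {"name": "apply_moves", "arguments": {
  "moves": [
    [[0, 0, 0.4], [0, 0, 0], 10],
    [[0, 0, 0.6], [0, 0, 0], 10]
  ]
}}

```text
time_s: 16.1
position: [0.6166, 0.0175, 0.1398]
orientation: [3.142, 0.436, -3.142]
wrist_force: [-1.7, -0.4, 1.1]
gripper_width: 0.0151
```

```bash
python3 f.py
```

```text
16.1 foot [  0.68  -0.95 -69.77] ang 0.01 F cover [-1.1 -0.4  1.8] tq [0.01 0.39 0.06]
```

>>> {"name": "apply_moves", "arguments": {
  "moves": [
    [[0, 0, 0.3], [0, 0, 0], 10],
    [[0, 0, 0.5], [0, 0, 0], 10]
  ]
}}

```text
time_s: 16.3
position: [0.6166, 0.0176, 0.1398]
orientation: [3.142, 0.436, -3.141]
wrist_force: [-4.8, -0.1, 6.1]
gripper_width: 0.015
```

```bash
python3 f.py
```

```text
16.3 foot [  0.76  -0.94 -69.8 ] ang 0.01 F cover [-1.8 -0.1  7.5] tq [-0.08  0.76 -0.  ]
```

Collar is flat on the cover: depth −69.8 mm, about 8 N. Easing the preload and letting go.

>>> {"name": "apply_moves", "arguments": {
  "moves": [
    [[0, 0, -0.6], [0, 0, 0], 10],
    [[0, 0, -0.6], [0, 0, 0], 20],
    [[0, 0, -0.6], [0, 0, 0], 28],
    [[0, 0, -0.6], [0, 0, 0], 40],
    [[0, 0, -0.6], [0, 0, 0], 40]
  ]
}}

```text
time_s: 16.8
position: [0.6167, 0.0176, 0.1399]
orientation: [3.142, 0.437, -3.141]
wrist_force: [0.2, -0.5, 0.1]
gripper_width: 0.0402
```

```bash
python3 look.py 9; python3 f.py
```

```text
16.8 foot cover mm [  0.8  -0.9 -69.7] 0.01 rot err deg [0.   0.01 0.01] [ 0.15 -0.46  0.11] [-0.02  0.25  0.01] 0.0402
scene pred foot px [319.2 215.2] pred mouth [307.5 192.2]
top pred foot px [325.2 184.5] pred mouth [325.2 192.1]
16.9 foot [  0.78  -0.96 -69.7 ] ang 0.01 F cover [-0.4 -0.4 -0.4] tq [-0.    0.2   0.04]
```

View pics/v9.png

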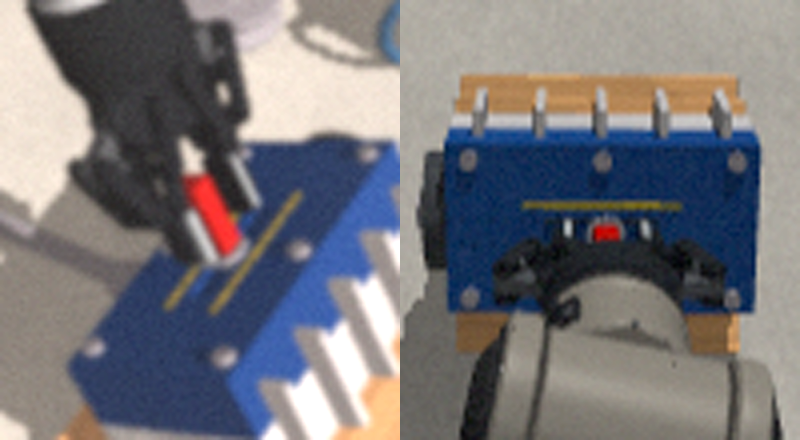

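The fingers are open either side of the head (gaps at about (185,200) and (240,185)), and the pin has stayed put. Backing out along the tool axis.

>>> {"name": "apply_moves", "arguments": {
  "moves": [
    [[0, 0, -10], [0, 0, 0], 40],
    [[0, 0, -30], [0, 0, 0], 40],
    [[0, 0, -60], [0, 0, 0], 40],
    [[0, 0, -90], [0, 0, 0], 40],
    [[0, 0, -120], [0, 0, 0], 40]
  ]
}}

```text
time_s: 17.4
position: [0.565, 0.0176, 0.2503]
orientation: [-3.142, 0.437, -3.142]
wrist_force: [1.0, 0.5, 0.7]
gripper_width: 0.0399
```

>>> {"name": "apply_moves", "arguments": {
  "moves": [
    [[0, 0, -20], [0, 0, 0], 40],
    [[0, 0, -30], [0, 0, 0], 40],
    [[0, 0, -30], [0, 0, 0], 40],
    [[0, 0, -30], [0, 0, 0], 40]
  ]
}}

```text
time_s: 17.8
position: [0.5529, 0.0175, 0.2752]
orientation: [3.141, 0.436, 3.141]
wrist_force: [0.5, 0.4, -0.1]
gripper_width: 0.0398
```

```bash
python3 look.py 10; python3 - <<'E'
from h import *
s=L("scene10.npz");t=L("top10.npz");z=RC[:,2];F=M+RC@np.array([.0007,-.0009,-.0698])
for h in (.070,.074,.122): print(h,proj(s,F+z*h).round(1),proj(t,F+z*h).round(1))
cv2.imwrite("pics/s10.png",cv2.resize(s["img"][160:220,270:350,::-1],None,fx=9,fy=9,interpolation=2))
cv2.imwrite("pics/full10.png",s["img"][:,:,::-1])
E
```

```text
17.8 foot cover mm [ 0.2 -0.9 79.9] 0.05 rot err deg [ 0.01 -0.05 -0.01] [ 0.45  0.4  -0.08] [ 0.03  0.17 -0.03] 0.0398
scene pred foot px [293.1 164.4] pred mouth [307.5 192.2]
top pred foot px [326.2 201.6] pred mouth [325.2 192.1]
0.07 [307.6 192.4] [325.6 191.8]
0.074 [306.9 191.1] [325.6 192.3]
0.122 [298.4 174.4] [325.9 197.9]
```

View pics/s10.png

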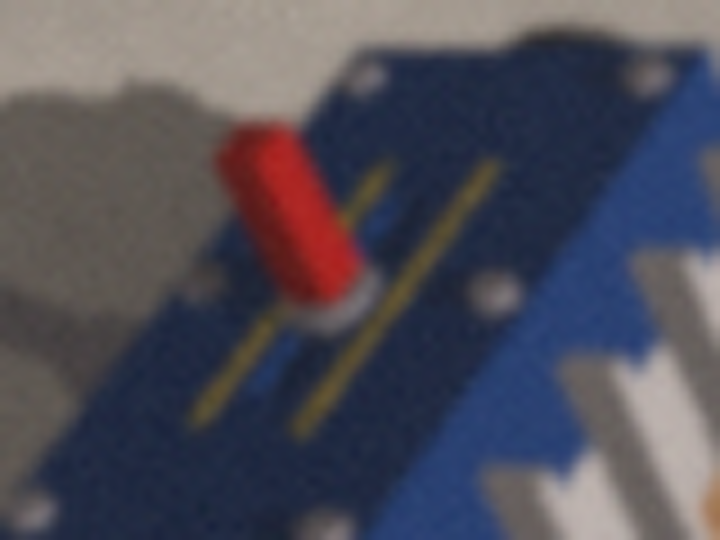

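View pics/full10.png

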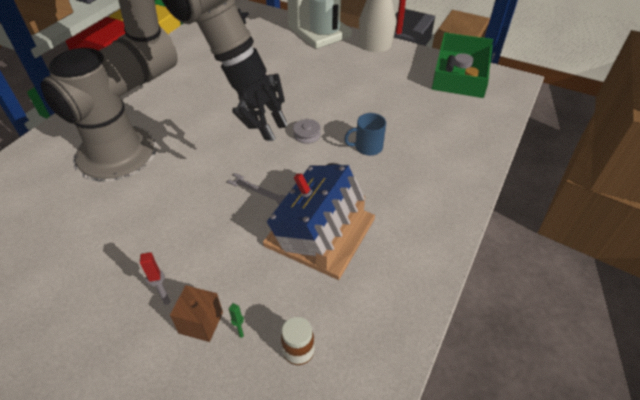

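The pin stands home. The head's top is at (299,176) in the full scene picture against (298.4,174.4) predicted, and the collar at (307,193) lies on the cover. The jar, pulley, mug and wrench look where they were. Handing in.

```bash
python3 -c "
from bench import ctrl
print(ctrl.sign_off()); s=ctrl.get_state(); print(s['time_s'],s['wrist_force'])"
```

```text
the job is handed in; nothing more can be done
None
the job is handed in; nothing more can be done
```

The locking pin is home in the tensioner's hole with its collar on the cover. It was let go and the job handed in at about 18 s of the 72 s allowed.

I took the smaller red-headed pin out of the block and lined it up with the slot. I felt the bar at −45.0 mm and slid the tip along it at about 6–8 N. The hole turned up near the middle of the slot, about 1 mm to the −y side. I pushed the pin down to −69.8 mm, pressing with roughly 9 N at the end.

**Last checks:**
- **Fit:** by the arm's readings the pin was in line with the slot within about 0.1° and 0.7 mm off its middle line.
- **Release:** the fingers were open and withdrawn about 150 mm, and the wrist force was near zero.
- **Bystanders:** in the last scene picture they look where they were; I did not measure them.
- **Disagreement:** the head's top sat about 1.7 px, roughly 3 mm, from its predicted place in the last picture. I put that down to calibration and to reading its corners by eye. The touch depth and the picture both show the collar on the cover.

The hand-in gave no verdict.

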